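# Refill the empty places of the jar rack

## Task

Fill the two empty places of the wooden rack with the two spares standing on the worktop: the spice jar in the empty small opening, the tin in the empty large one, each standing upright on the rack's bottom board. Lower them in rather than dropping them, keep them from tipping over, leave the jars and tins already in the rack in their places, and do not push the other things about.

Things in the scene. Friction and masses are not known exactly. Their poses are not given: they have to be found in the camera images.
- rack: Low light-wood rack, 162 (x) x 302 (y) x 42 mm high, fixed. Base board 8 mm thick; top board (34 to 42 mm high) with 2 rows of 3 round openings, 88 mm apart along y: small ones (56 mm) at x = -37 mm, nearer the robot; large ones (68 mm) at x = +34 mm. In each row one is empty; which one varies. Origin: centre of underside; x away from the robot (turned by yaw), y to the robot's left.
- small_0 (a point): Left (y = +88 mm) place of the rack's row of small openings (56 mm across), x = -37 mm: the point on the base board's upper face, 8 mm above the worktop, under the opening's centre, where the underside of a jar or tin belongs. May be occupied or empty.
- small_1 (a point): Middle (y = 0) place of the rack's row of small openings (56 mm across), x = -37 mm: the point on the base board's upper face, 8 mm above the worktop, under the opening's centre, where the underside of a jar or tin belongs. May be occupied or empty.
- small_2 (a point): Right (y = -88 mm) place of the rack's row of small openings (56 mm across), x = -37 mm: the point on the base board's upper face, 8 mm above the worktop, under the opening's centre, where the underside of a jar or tin belongs. May be occupied or empty.
- large_0 (a point): Left (y = +88 mm) place of the rack's row of large openings (68 mm across), x = 34 mm: the point on the base board's upper face, 8 mm above the worktop, under the opening's centre, where the underside of a jar or tin belongs. May be occupied or empty.
- large_1 (a point): Middle (y = 0) place of the rack's row of large openings (68 mm across), x = 34 mm: the point on the base board's upper face, 8 mm above the worktop, under the opening's centre, where the underside of a jar or tin belongs. May be occupied or empty.
- large_2 (a point): Right (y = -88 mm) place of the rack's row of large openings (68 mm across), x = 34 mm: the point on the base board's upper face, 8 mm above the worktop, under the opening's centre, where the underside of a jar or tin belongs. May be occupied or empty.
- jar_1: Round spice jar with red cap, 47 mm across, 97 mm high, about 0.11 kg, closed and rigid. Origin: centre of its underside, z up through the cap. Already stands in one of the rack's small openings; leave it there.
- jar_2: Round spice jar with red cap, 47 mm across, 97 mm high, about 0.11 kg, closed and rigid. Origin: centre of its underside, z up through the cap. Already stands in one of the rack's small openings; leave it there.
- spare_jar: Round spice jar with red cap, 47 mm across, 97 mm high, about 0.11 kg, closed and rigid. Origin: centre of its underside, z up through the cap. A spare: stands upright on the worktop to the right of the rack, to be put in the rack.
- tin_1: Round food tin, 57 mm across, 72 mm high, about 0.18 kg, closed and rigid. Origin: centre of its underside, z up. Already stands in one of the rack's large openings; leave it there.
- tin_2: Round food tin, 57 mm across, 72 mm high, about 0.18 kg, closed and rigid. Origin: centre of its underside, z up. Already stands in one of the rack's large openings; leave it there.
- spare_tin: Round food tin, 57 mm across, 72 mm high, about 0.18 kg, closed and rigid. Origin: centre of its underside, z up. A spare: stands upright on the worktop to the right of the rack, to be put in the rack.
- shallot: Bystander: brown onion, 85 mm across, 87 mm high, at the front left. Origin: underside.
- lime: Bystander: lime, 57 x 46 x 45 mm, behind the rack. Origin: underside.
- garlic: Bystander: garlic bulb, 56 mm across and high, at the right of the rack, towards the back. Origin: underside.
- tomato: Bystander: tomato, 57 mm across, 62 mm high, at the front right corner. Origin: underside.

How it is judged:
By the outcome, as a careful person would: the job done as asked, in the order asked, and still so for the second after the job is handed in, with the robot touching nothing.
It also fails if it takes over 61 s, if anything falls off the work surface, if the arm or the gripper's body presses on something with over 40 N, if the wrist force passes 120 N, or if a joint passes its speed limit or range.

## Robot

A 6-joint arm with a two-finger parallel gripper is mounted at the origin on a cart in front of the work surface, level with it; the furniture and walls round the work are solid. World frame = base frame: x ahead of the robot, y to its left, z up, the work surface at z = 0. Lengths are in m, angles in rad, forces in N, time in s.
With the tool pointing down it reaches from about 0.35 to 1 m from the base axis. Payload 7.1 kg.
Tool frame: the origin (TCP) lies at the very end of the fingers, on their centre line; the grasp point (between the pads) lies 19 mm behind it (bot.hold_point_z is the z of the grasp point in the tool frame, in m); z points along the fingers, y is the line along which they close (so a half turn about z gives the same grasp; the last joint's range is limited). The gripper opens to 85 mm and grips with 20 to 120 N. Pads are 22 mm wide; open, the fingers measure 114 mm over their backs; the gripper's body (76 mm by 85 mm) begins 54 mm behind the grasp point. The pads swing forward as they close: fully open they stand 13 mm farther back than shut.
Start: joints at [1.313, 0.423, 1.63, -0, 1.089, -0.019], TCP at [0.148, 0.607, 0.231] pointing down, gripper open.
Joint ranges: [-3, 3], [-0.9, 2.11], [0.09, 2.58], [-1.31, 4.45], [0.11, 2.69], [-2.54, 2.54]. Speed limits (rad/s): [2.39, 2.39, 3.01, 3.14, 3.14, 3.14].

## Interface

Orientations are given as [roll, pitch, yaw] about the fixed x, y, z axes, in that order (R = Rz(yaw) Ry(pitch) Rx(roll)).
In Python, from rig import bot, get_image, camera_info gives the robot as it stands. The module is installed in compiled form; this text tells all that it offers.
- The arm moves only by the tool servo_tool, never from a script. Its argument "series" is a list that holds one entry, the list of rows, each a list of 7 numbers: the shift along the tool's x, y, z in mm, then the turn, a rotation vector about the tool's x, y, z in degrees, then the opening in per cent of the stroke, from 0 (shut) to 100 (fully open). A call has exactly 10 rows; each row shifts and turns the commanded pose from where the row before left it, along the tool's axes as they then stand; what a row does not reach is not made up. A row lasts 1/10 s, in which the tool goes at most 50 mm and 8.59 degrees, less where a joint would pass 70% of its speed; a pose out of reach is approached as far as the arm can. A call is refused whole if a number of a shift passes 50 or a number of a turn 8.59, either way. A call with a gripper value outside its range is refused whole. The fingers move at their own pace and stop on an object; "grip_force" is the grip in N (left out, the last holds). Time passes only in rows, so rows that do not move let the fingers close, or fill a call up. It gives the time, the measured TCP pose, the force, the opening and the grip force at its end, in the units of the state.
- bot.read_state(): the state, without advancing time (a new reading comes with each control period).
- get_image(name): name is "side" or "top"; returns (picture, depth): 480x640x3 uint8, red, green, blue; 480x640 float32, m along the optical axis (not along the pixel's ray), 0 where there is no reading.
- camera_info(name): a dict with "camera_matrix" (3x3 intrinsics, pixels), "k1" (the pictures are not rectified: a ray, as slopes to the right and down, at radius r is drawn at 1 + k1 r^2 times it, then the intrinsics apply), "world_to_cam" (4x4, takes a point from world to camera coordinates). Camera axes: x right, y down, z forward; pixel columns grow to the right and rows downward; lengths in m; the calibration is good to about 2 mm. A picture is of the moment at which its call begins. camera_info takes no time and is no camera call.
- bot.job_done(): hands the job in; it is judged then, once.
The state is a dict: "time_s": time; "q": joint angles; "qvel": joint speeds; "effort": joint torques, N m; "position": TCP position; "tcp_rot": TCP orientation; "wrist_force": force on the tool from outside, world axes, zero at the start; "moment": the same for the moment, N m; "finger_gap": finger opening in m; "finger_force": force on a finger pad.
Only numpy, scipy, OpenCV 4.12 (cv2) and the standard library are available. Lean on these libraries where they do the work, as an engineer would, in place of code of your own. Each camera call takes 0.05 s, during which the arm holds its last target. There are 200 camera calls.

## Working session

There is one attempt and no reset: what is moved stays moved. The work goes in short steps, Python scripts to look and compute and a tool call to move; the robot and the scene stay as the last step left them, time stands still between calls to the robot, and variables do not carry over. Pictures are saved under pics/ and viewed, at most 10 in all, crops included, and the job is handed in when it is done.

Besides the shell and the picture viewer there is one more tool, called after ">>>" by a JSON object that holds its "name" and its "arguments". servo_tool: Moves the arm, as the interface text tells. Its arguments: {"type":"object","properties":{"series":{"type":"array"},"grip_force":{"type":"number"}},"required":["series"]}

```bash
mkdir -p pics
cat > h.py <<'E'
import numpy as np, cv2
from rig import bot, get_image, camera_info
def cloud(name):
    im,d=get_image(name); c=camera_info(name); K=np.array(c["camera_matrix"]); T=np.linalg.inv(np.array(c["world_to_cam"]))
    v,u=np.mgrid[:480,:640]
    p=cv2.undistortPoints(np.stack([u,v],-1).reshape(-1,1,2).astype(np.float64),K,np.array([c["k1"],0,0,0.])).reshape(480,640,2)
    P=np.concatenate([p*d[...,None],d[...,None]],-1)@T[:3,:3].T+T[:3,3]
    P[d==0]=np.nan
    return im,P
E
python3 - <<'E'
from h import *
for n in("top","side"):
    im,P=cloud(n); cv2.imwrite(f"pics/{n}0.png",im[...,::-1]); np.save(n+"P.npy",P); np.save(n+"I.npy",im)
    print(np.array(camera_info(n)["world_to_cam"]).round(3))
print(bot.read_state(), bot.hold_point_z)
E
```

```text
[[ 0.006 -1.     0.017 -0.017]
 [-0.996 -0.008 -0.087  0.516]
 [ 0.087 -0.016 -0.996  1.035]
 [ 0.     0.     0.     1.   ]]
[[ 9.990e-01  4.600e-02  1.700e-02 -5.320e-01]
 [ 4.300e-02 -6.640e-01 -7.460e-01  1.000e-03]
 [-2.400e-02  7.460e-01 -6.650e-01  1.188e+00]
 [ 0.000e+00  0.000e+00  0.000e+00  1.000e+00]]
{'time_s': 0.1, 'q': array([ 1.31295426e+00,  4.23779117e-01,  1.63061959e+00, -2.65096935e-05,
        1.08855773e+00, -1.90076681e-02]), 'qvel': array([-0.00171486,  0.00030762, -0.00130898, -0.00096866,  0.00205736,
       -0.00033084]), 'effort': array([ 6.50650636e-04, -5.58432627e+01, -2.82442009e+01,  4.03788022e-05,
        3.01244094e-03, -2.53027815e-05]), 'position': array([0.14771881, 0.60679149, 0.23061187]), 'tcp_rot': array([-3.14022867e+00, -2.45530609e-06,  2.90277056e+00]), 'wrist_force': array([ 0.11998674,  0.16960286, -0.85958963]), 'moment': array([-0.03982669,  0.02675104, -0.00226791]), 'finger_force': 0.0, 'finger_gap': 0.08547456422992847} -0.0187
```

View pics/top0.png

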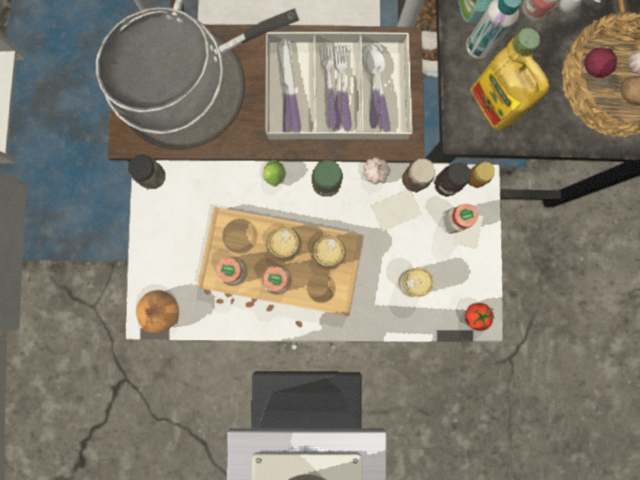

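View pics/side0.png

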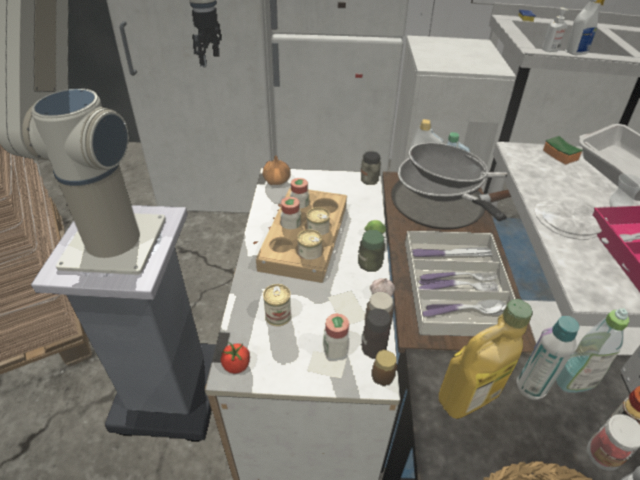

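The top view shows the empty large opening on the left at about (238,235) and the empty small one on the right at (320,285). The spare jar is at (464,217) and the spare tin at (417,282). The side view agrees.

```bash
cat >> h.py <<'E'
def circ(P,xy,z,r=.04,dz=.006):
    "centre of near-flat top patch at height z near xy"
    m=(abs(P[...,2]-z)<dz)&(np.hypot(P[...,0]-xy[0],P[...,1]-xy[1])<r)
    q=P[m]; 
    if len(q)<8: return None
    c,rad=cv2.minEnclosingCircle(q[:,:2].astype(np.float32))
    return len(q),q.mean(0).round(4),np.round(c,4),round(rad,4)
E
python3 - <<'E'
from h import *
T=np.load("topP.npy");S=np.load("sideP.npy");I=np.load("topI.npy")
for n,(u,v),z in [("jar",(464,217),.097),("tin",(417,282),.072),("j1",(230,270),.105),("j2",(276,279),.105),("t1",(284,242),.08),("t2",(328,250),.08)]:
    xy=T[v,u]; print(n,xy.round(3),"top",circ(T,xy,z),"side",circ(S,xy,z))
for n,(u,v) in dict(h_large=(238,235),h_small=(320,287)).items(): print(n,T[v,u].round(3))
for nm,P in(("top",T),("side",S)):
    m=(abs(P[...,2]-.042)<.005)&(P[...,0]<.62)&(P[...,0]>.25)&(P[...,1]>-.12)&(P[...,1]<.3)
    m=m.astype(np.uint8); n,l,st,_=cv2.connectedComponentsWithStats(m); m=l==1+st[1:,4].argmax()
    q=P[m]; r=cv2.minAreaRect(q[:,:2].astype(np.float32)); print(nm,r,np.median(q[:,2]))
    # openings: dark contour inside, points around
    cen=np.array(r[0]); L=cv2.boxPoints(r); e=sorted([(np.linalg.norm(L[i]-L[i-1]),tuple(L[i]-L[i-1])) for i in range(4)])[-1]
    ey=np.array(e[1])/e[0]; ey*=np.sign(ey[1]); ex=np.array([ey[1],-ey[0]]); print("yaw",np.degrees(np.arctan2(ex[1],ex[0])))
    for k,o,R in(("large0",(.034,.088),.034),("small2",(-.037,-.088),.028)):
        c=cen+o[0]*ex+o[1]*ey; print(k,c)
        d=q[:,:2]-c; a=np.degrees(np.arctan2(d[:,1],d[:,0])); rr=np.hypot(*d.T)
        # innermost ring pts per angle -> circle fit
        pts=[]
        for b in range(-180,180,20):
            s=(a>=b)&(a<b+20)&(rr>.015)
            if s.any(): pts.append(q[s][rr[s].argmin(),:2])
        p=np.array(pts); A=np.c_[2*p,np.ones(len(p))]; x=np.linalg.lstsq(A,(p**2).sum(1),rcond=None)[0]
        print("  fit",x[:2].round(4),"R",np.sqrt(x[2]+x[:2]@x[:2]).round(4))
# other obstacles: tall things on table, x,y,z
for n,(u,v) in dict(blk=(455,178),wht=(420,172),brn=(482,173),garlic=(375,170),tom=(479,317),grn=(327,175)).items(): print(n,T[v,u].round(3))
E
```

```text
jar [ 0.57  -0.293  0.1  ] top (465, array([ 0.5746, -0.2974,  0.0979]), array([ 0.5748, -0.2983]), 0.0237) side (392, array([ 0.5779, -0.3017,  0.0968]), array([ 0.5782, -0.2993]), 0.0238)
tin [ 0.448 -0.209  0.068] top (674, array([ 0.4488, -0.2116,  0.0701]), array([ 0.4482, -0.2112]), 0.0291) side (486, array([ 0.4511, -0.212 ,  0.0694]), array([ 0.4505, -0.2127]), 0.03)
j1 [0.467 0.143 0.106] top (455, array([0.4676, 0.1462, 0.1059]), array([0.4674, 0.1459]), 0.0226) side (165, array([0.4705, 0.1419, 0.105 ]), array([0.4692, 0.1463]), 0.027)
j2 [0.451 0.058 0.107] top (477, array([0.4519, 0.0608, 0.1062]), array([0.4518, 0.061 ]), 0.0228) side (196, array([0.4549, 0.0557, 0.1049]), array([0.4543, 0.0592]), 0.0239)
t1 [0.522 0.045 0.08 ] top (691, array([0.5221, 0.0484, 0.0779]), array([0.5218, 0.0482]), 0.0285) side (302, array([0.5247, 0.0472, 0.0776]), array([0.5242, 0.0467]), 0.0306)
t2 [ 0.508 -0.038  0.076] top (693, array([ 0.5065, -0.0385,  0.078 ]), array([ 0.5063, -0.0384]), 0.0286) side (342, array([ 0.5088, -0.0393,  0.0777]), array([ 0.5077, -0.0402]), 0.0309)
h_large [0.542 0.142 0.011]
h_small [ 0.439 -0.025  0.009]
top ((0.488328754901886, 0.05402802675962448), (0.3039150536060333, 0.16254626214504242), 79.60032653808594) 0.04265238379612635
yaw -10.399682
large0 [0.53765543 0.13444494]
  fit [0.5376 0.1339] R 0.0333
small2 [ 0.43605137 -0.02584734]
  fit [ 0.4362 -0.0255] R 0.028
side ((0.4911953806877136, 0.05407038331031799), (0.3086283206939697, 0.16296687722206116), 79.830810546875) 0.04215056379407561
yaw -10.16918
large0 [0.54019813 0.13468508]
  fit [0.5309 0.1056] R 0.0514
small2 [ 0.43923975 -0.02601465]
  fit [ 0.4389 -0.028 ] R 0.0275
blk [ 0.644 -0.277  0.102]
wht [ 0.66  -0.215  0.08 ]
brn [ 0.665 -0.344  0.061]
garlic [ 0.671 -0.132  0.045]
tom [ 0.381 -0.336  0.048]
grn [ 0.65  -0.035  0.087]
```

```bash
cat >> h.py <<'E'
from scipy.spatial.transform import Rotation as Ro
def delta(xyz,yaw=169.7):
    s=bot.read_state(); R=Ro.from_euler("xyz",s["tcp_rot"])
    t=R.inv().apply(np.array(xyz)-s["position"])*1000
    r=(R.inv()*Ro.from_euler("xyz",[180,0,yaw],degrees=True)).as_rotvec(degrees=True)
    print("t=%.2f pos"%s["time_s"],s["position"].round(4),"d mm",t.round(1),"rot deg",r.round(2),"gap",round(s["finger_gap"],4),"q",s["q"].round(2),"F",s["wrist_force"].round(1),s["finger_force"])
E
python3 - <<'E'
from h import *
for n in("top","side"):
    P=np.load(n+"P.npy")
    for a,c in dict(blk=(.655,-.28),wht=(.66,-.215),brn=(.67,-.34)).items():
        m=(np.hypot(P[...,0]-c[0],P[...,1]-c[1])<.04)&(P[...,2]>.03); q=P[m]; print(n,a,np.percentile(q,[2,50,98],axis=0).round(3).tolist())
delta([.5765,-.299,.20])
E
```

```text
top blk [[0.628, -0.305, 0.033], [0.648, -0.276, 0.098], [0.673, -0.244, 0.106]]
top wht [[0.636, -0.242, 0.033], [0.658, -0.215, 0.076], [0.686, -0.193, 0.081]]
top brn [[0.648, -0.367, 0.034], [0.664, -0.345, 0.061], [0.685, -0.303, 0.104]]
side blk [[0.629, -0.313, 0.032], [0.653, -0.304, 0.082], [0.677, -0.267, 0.104]]
side wht [[0.639, -0.242, 0.041], [0.667, -0.226, 0.076], [0.691, -0.201, 0.079]]
side brn [[0.646, -0.373, 0.031], [0.665, -0.343, 0.061], [0.688, -0.302, 0.102]]
t=0.10 pos [0.1477 0.6068 0.2306] d mm [-630.9 -778.6   31.7] rot deg [-0.08 -0.   -3.38] gap 0.0855 q [ 1.31  0.42  1.63 -0.    1.09 -0.02] F [ 0.1  0.2 -0.9] 0.0
```

>>> {"name": "servo_tool", "arguments": {"series": [[[0, 0, 0, 0, 0, -3.4, 100], [-28, -39, 0, 0, 0, 0, 100], [-28, -39, 0, 0, 0, 0, 100], [-28, -39, 0, 0, 0, 0, 100], [-28, -39, 0, 0, 0, 0, 100], [-28, -39, 0, 0, 0, 0, 100], [-28, -39, 0, 0, 0, 0, 100], [-28, -39, 0, 0, 0, 0, 100], [-28, -39, 0, 0, 0, 0, 100], [-28, -39, 0, 0, 0, 0, 100]]], "grip_force": 40}}

```text
time_s: 1.1
position: [0.3333, 0.2151, 0.2313]
tcp_rot: [3.142, 0.0, 2.963]
wrist_force: [0.9, 1.8, -0.4]
finger_gap: 0.0853
finger_force: 0.0
```

>>> {"name": "servo_tool", "arguments": {"series": [[[-28, -39, 0, 0, 0, 0, 100], [-28, -39, 0, 0, 0, 0, 100], [-28, -39, 0, 0, 0, 0, 100], [-28, -39, 0, 0, 0, 0, 100], [-28, -39, 0, 0, 0, 0, 100], [-28, -39, 0, 0, 0, 0, 100], [-28, -39, 0, 0, 0, 0, 100], [-28, -39, 0, 0, 0, 0, 100], [-28, -39, 0, 0, 0, 0, 100], [-28, -39, 0, 0, 0, 0, 100]]]}}

```text
time_s: 2.1
position: [0.5393, -0.2188, 0.231]
tcp_rot: [3.141, -0.001, 2.962]
wrist_force: [1.2, 0.3, 0.2]
finger_gap: 0.0856
finger_force: 0.0
```

```bash
python3 -c "
from h import *
delta([.5765,-.299,.13])"
```

```text
t=2.10 pos [ 0.5393 -0.2188  0.231 ] d mm [-51.  -72.3 100.9] rot deg [ 0.01 -0.03 -0.01] gap 0.0856 q [-0.41  0.36  1.73  0.    1.05 -1.8 ] F [1.2 0.3 0.2] 0.0
```

>>> {"name": "servo_tool", "arguments": {"series": [[[-17, -24, 0, 0, 0, 0, 100], [-17, -24, 0, 0, 0, 0, 100], [-17, -24, 0, 0, 0, 0, 100], [0, 0, 30, 0, 0, 0, 100], [0, 0, 30, 0, 0, 0, 100], [0, 0, 25, 0, 0, 0, 100], [0, 0, 15, 0, 0, 0, 100], [0, 0, 0, 0, 0, 0, 100], [0, 0, 0, 0, 0, 0, 100], [0, 0, 0, 0, 0, 0, 100]]]}}

```text
time_s: 3.1
position: [0.5773, -0.2972, 0.1329]
tcp_rot: [-3.141, 0.002, 2.962]
wrist_force: [-0.1, -0.0, 0.7]
finger_gap: 0.0857
finger_force: 0.0
```

```bash
python3 -c "
from h import *
delta([.5765,-.299,.046])
im,P=cloud('side'); cv2.imwrite('pics/s1.png',cv2.resize(im[180:400,220:440,::-1],(600,600)))"
```

```text
t=3.10 pos [ 0.5773 -0.2972  0.1329] d mm [ 0.7 -1.9 86.9] rot deg [-0.05  0.14  0.03] gap 0.0857 q [-0.49  0.57  1.64 -0.    0.93 -1.89] F [-0.1 -0.   0.7] 0.0
```

View pics/s1.png

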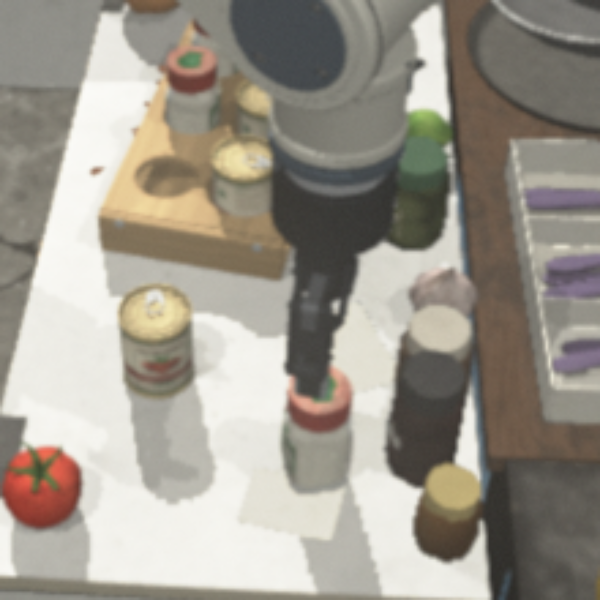

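The gripper is over the jar, with the near fingertip at about (334,323) in the full picture. I'll check where calibration puts that tip.

```bash
python3 -c "
from h import *
c=camera_info('side');W=np.array(c['world_to_cam'])
for p in([.577,-.297-.05,.145],[.577,-.297+.05,.145],[.577,-.299,.097]):
    print(cv2.projectPoints(np.array([p]),cv2.Rodrigues(W[:3,:3])[0],W[:3,3],np.array(c['camera_matrix']),np.array([c['k1'],0,0,0.]))[0].ravel())"
```

```text
[337.48585086 326.29717644]
[338.51341947 284.46577193]
[336.92233782 321.93494178]
```

>>> {"name": "servo_tool", "arguments": {"series": [[[0, -2, 20, 0, 0, 0, 100], [0, 0, 20, 0, 0, 0, 100], [0, 0, 20, 0, 0, 0, 100], [0, 0, 18, 0, 0, 0, 100], [0, 0, 8, 0, 0, 0, 100], [0, 0, 0, 0, 0, 0, 100], [0, 0, 0, 0, 0, 0, 100], [0, 0, 0, 0, 0, 0, 50], [0, 0, 0, 0, 0, 0, 45], [0, 0, 0, 0, 0, 0, 40]]]}}

```text
time_s: 4.15
position: [0.5766, -0.299, 0.0465]
tcp_rot: [-3.141, 0.002, 2.962]
wrist_force: [-0.4, 0.7, 2.1]
finger_gap: 0.0503
finger_force: 41.1
```

>>> {"name": "servo_tool", "arguments": {"series": [[[0, 0, 0, 0, 0, 0, 35], [0, 0, 0, 0, 0, 0, 30], [0, 0, 0, 0, 0, 0, 30], [0, 0, 0, 0, 0, 0, 30], [0, 0, 0, 0, 0, 0, 30], [0, 0, -5, 0, 0, 0, 30], [0, 0, -10, 0, 0, 0, 30], [0, 0, -10, 0, 0, 0, 30], [0, 0, 0, 0, 0, 0, 30], [0, 0, 0, 0, 0, 0, 30]]]}}

```text
time_s: 5.15
position: [0.5763, -0.2989, 0.071]
tcp_rot: [-3.141, 0.001, 2.962]
wrist_force: [-0.8, -0.4, -0.8]
finger_gap: 0.0502
finger_force: 41.8
```

```bash
python3 -c "
from h import *
delta([.4376,-.0259,.19])"
```

```text
t=5.15 pos [ 0.5763 -0.2989  0.071 ] d mm [ 185.   243.8 -119.3] rot deg [-0.02  0.06  0.02] gap 0.0502 q [-0.5   0.66  1.66  0.    0.82 -1.89] F [-0.8 -0.4 -0.8] 41.83917106187437
```

>>> {"name": "servo_tool", "arguments": {"series": [[[0, 0, -15, 0, 0, 0, 30], [0, 0, -25, 0, 0, 0, 30], [0, 0, -25, 0, 0, 0, 30], [0, 0, -25, 0, 0, 0, 30], [0, 0, -10, 0, 0, 0, 30], [10, 12, 0, 0, 0, 0, 30], [20, 26, 0, 0, 0, 0, 30], [20, 26, 0, 0, 0, 0, 30], [20, 26, 0, 0, 0, 0, 30], [20, 26, 0, 0, 0, 0, 30]]]}}

```text
time_s: 6.15
position: [0.507, -0.1674, 0.17]
tcp_rot: [3.141, -0.001, 2.962]
wrist_force: [0.5, 0.1, -1.1]
finger_gap: 0.05
finger_force: 41.9
```

>>> {"name": "servo_tool", "arguments": {"series": [[[20, 26, 0, 0, 0, 0, 30], [20, 26, 0, 0, 0, 0, 30], [20, 26, 0, 0, 0, 0, 30], [20, 26, 0, 0, 0, 0, 30], [10, 16, 0, 0, 0, 0, 30], [5, 7, 0, 0, 0, 0, 30], [0, 0, 0, 0, 0, 0, 30], [0, 0, 0, 0, 0, 0, 30], [0, 0, 0, 0, 0, 0, 30], [0, 0, 0, 0, 0, 0, 30]]]}}

```text
time_s: 7.15
position: [0.4377, -0.0273, 0.1703]
tcp_rot: [-3.141, 0.0, 2.961]
wrist_force: [-0.2, 0.1, -1.8]
finger_gap: 0.0503
finger_force: 42.0
```

```bash
python3 -c "
from h import *
delta([.4376,-.0259,.10])
for n in('side','top'):
    im,P=cloud(n); cv2.imwrite('pics/2'+n+'.png',cv2.resize(im[150:330,200:420,::-1],None,fx=3,fy=3))
    m=(abs(P[...,0]-.4376)<.03)&(abs(P[...,1]+.0259)<.028)&(P[...,2]>.13)&(P[...,2]<.185); print(m.sum())
    # jar body (non-black) extents by height
    if n=='side':
        k=m&(im.max(-1)>90)
        for z in(.135,.15,.165,.18):
            q=P[k&(abs(P[...,2]-z)<.006)]; print(z,len(q),q.min(0).round(3) if len(q) else '',q.max(0).round(3) if len(q) else '')
"
```

```text
t=7.15 pos [ 0.4377 -0.0273  0.1703] d mm [ 0.4  1.4 70.3] rot deg [-0.01  0.01 -0.04] gap 0.0503 q [-0.09  0.25  2.08 -0.    0.82 -1.48] F [-0.2  0.1 -1.8] 41.966467217425816
349
0.135 74 [ 0.417 -0.054  0.13 ] [ 0.464 -0.032  0.141]
0.15 87 [ 0.418 -0.054  0.144] [ 0.463 -0.037  0.156]
0.165 76 [ 0.416 -0.053  0.159] [ 0.464 -0.035  0.171]
0.18 50 [ 0.417 -0.052  0.174] [ 0.464 -0.034  0.185]
0
```

View pics/2side.png

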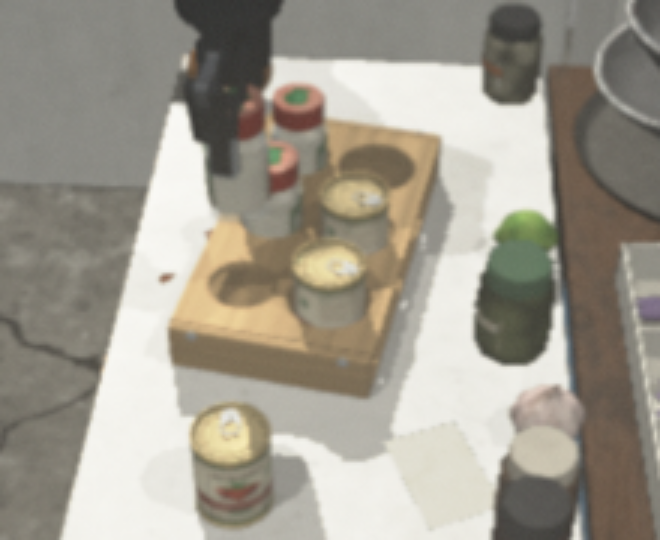

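The jar hangs upright above the empty small opening, which is at about (250,285) in the crop. It needs a shift of 1–2 mm.

>>> {"name": "servo_tool", "arguments": {"series": [[[1, 2, 0, 0, 0, 0, 30], [0, 0, 15, 0, 0, 0, 30], [0, 0, 20, 0, 0, 0, 30], [0, 0, 20, 0, 0, 0, 30], [0, 0, 15, 0, 0, 0, 30], [0, 0, 0, 0, 0, 0, 30], [0, 0, 5, 0, 0, 0, 30], [0, 0, 5, 0, 0, 0, 30], [0, 0, 5, 0, 0, 0, 30], [0, 0, 0, 0, 0, 0, 30]]]}}

```text
time_s: 8.25
position: [0.4368, -0.0244, 0.0852]
tcp_rot: [3.142, 0.0, 2.962]
wrist_force: [0.0, -0.3, -1.6]
finger_gap: 0.0499
finger_force: 42.0
```

```bash
python3 -c "
from h import *
delta([.4376,-.0259,.0545])
im,P=cloud('side'); cv2.imwrite('pics/3.png',cv2.resize(im[150:300,230:380,::-1],None,fx=4,fy=4))"
```

```text
t=8.25 pos [ 0.4368 -0.0244  0.0852] d mm [-1.  -1.3 30.7] rot deg [0.   0.01 0.02] gap 0.0499 q [-0.08  0.41  2.12 -0.    0.61 -1.47] F [ 0.  -0.3 -1.6] 42.04491167154629
```

View pics/3.png

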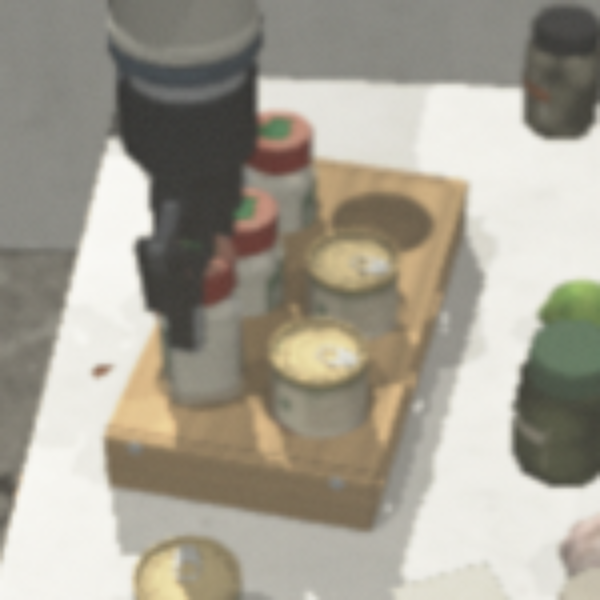

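The jar's base is already about 3 mm into the opening with no contact force, so I'll keep lowering.

>>> {"name": "servo_tool", "arguments": {"series": [[[-0.5, -0.7, 5, 0, 0, 0, 30], [0, 0, 6, 0, 0, 0, 30], [0, 0, 6, 0, 0, 0, 30], [0, 0, 5, 0, 0, 0, 30], [0, 0, 4, 0, 0, 0, 30], [0, 0, 2, 0, 0, 0, 30], [0, 0, 1, 0, 0, 0, 30], [0, 0, 1, 0, 0, 0, 30], [0, 0, 0, 0, 0, 0, 30], [0, 0, 0, 0, 0, 0, 30]]]}}

```text
time_s: 9.3
position: [0.4371, -0.0252, 0.0554]
tcp_rot: [3.142, 0.0, 2.962]
wrist_force: [0.6, 0.3, -1.2]
finger_gap: 0.0499
finger_force: 42.0
```

>>> {"name": "servo_tool", "arguments": {"series": [[[0, 0, 0.5, 0, 0, 0, 30], [0, 0, 0.5, 0, 0, 0, 30], [0, 0, 0.3, 0, 0, 0, 30], [0, 0, 0, 0, 0, 0, 30], [0, 0, 0, 0, 0, 0, 30], [0, 0, 0, 0, 0, 0, 30], [0, 0, 0, 0, 0, 0, 30], [0, 0, 0, 0, 0, 0, 30], [0, 0, 0, 0, 0, 0, 30], [0, 0, 0, 0, 0, 0, 30]]]}}

```text
time_s: 10.3
position: [0.4373, -0.0253, 0.0544]
tcp_rot: [3.142, 0.0, 2.962]
wrist_force: [-1.1, 0.7, 5.6]
finger_gap: 0.0502
finger_force: 42.6
```

The wrist reads 5.6 N upward, so the jar is on the bottom board. Releasing it.

>>> {"name": "servo_tool", "arguments": {"series": [[[0, 0, 0, 0, 0, 0, 62], [0, 0, 0, 0, 0, 0, 66], [0, 0, 0, 0, 0, 0, 72], [0, 0, 0, 0, 0, 0, 80], [0, 0, 0, 0, 0, 0, 80], [0, 0, 0, 0, 0, 0, 80], [0, 0, -5, 0, 0, 0, 80], [0, 0, -15, 0, 0, 0, 80], [0, 0, -20, 0, 0, 0, 80], [0, 0, -25, 0, 0, 0, 80]]]}}

```text
time_s: 11.3
position: [0.4364, -0.0252, 0.1195]
tcp_rot: [-3.141, -0.002, 2.962]
wrist_force: [0.8, -0.4, 0.1]
finger_gap: 0.0681
finger_force: 0.0
```

```bash
python3 -c "
from h import *
delta([.4495,-.212,.16])"
```

```text
t=11.30 pos [ 0.4364 -0.0252  0.1195] d mm [ -46.2 -181.5  -40.6] rot deg [-0.01 -0.1   0.02] gap 0.0681 q [-0.08  0.34  2.11  0.    0.69 -1.48] F [ 0.8 -0.4  0.1] 0.0
```

>>> {"name": "servo_tool", "arguments": {"series": [[[0, 0, -20, 0, 0, 0, 80], [0, 0, -20, 0, 0, 0, 80], [-6, -23, 0, 0, 0, 0, 100], [-10, -40, 0, 0, 0, 0, 100], [-10, -40, 0, 0, 0, 0, 100], [-10, -40, 0, 0, 0, 0, 100], [-7, -26, 0, 0, 0, 0, 100], [-3, -12, 0, 0, 0, 0, 100], [0, 0, 0, 0, 0, 0, 100], [0, 0, 0, 0, 0, 0, 100]]]}}

```text
time_s: 12.3
position: [0.4495, -0.2107, 0.1589]
tcp_rot: [3.141, -0.001, 2.962]
wrist_force: [-0.4, 0.2, -0.4]
finger_gap: 0.0851
finger_force: 0.0
```

```bash
python3 -c "
from h import *
for n in('top','side'):
    im,P=cloud(n)
    print(n,'tin',circ(P,(.4495,-.212),.072),'jar',circ(P,(.4376,-.0259),.105))
delta([.4495,-.212,.035])
"
```

```text
top tin (182, array([ 0.4355, -0.2013,  0.07  ]), array([ 0.4398, -0.203 ]), 0.021) jar (480, array([ 0.4359, -0.0244,  0.1059]), array([ 0.4361, -0.0245]), 0.0227)
side tin (481, array([ 0.4511, -0.212 ,  0.0693]), array([ 0.4508, -0.2126]), 0.0298) jar (19, array([ 0.4581, -0.0291,  0.1033]), array([ 0.4557, -0.0273]), 0.0125)
t=12.40 pos [ 0.4497 -0.2102  0.1589] d mm [ -0.2  -1.9 123.9] rot deg [ 0.02 -0.04  0.09] gap 0.0854 q [-0.46  0.34  1.96  0.    0.84 -1.85] F [-0.7  0.1  0.2] 0.0
```

>>> {"name": "servo_tool", "arguments": {"series": [[[0, -2, 15, 0, 0, 0, 100], [0, 0, 25, 0, 0, 0, 100], [0, 0, 25, 0, 0, 0, 100], [0, 0, 25, 0, 0, 0, 100], [0, 0, 20, 0, 0, 0, 100], [0, 0, 10, 0, 0, 0, 100], [0, 0, 4, 0, 0, 0, 100], [0, 0, 0, 0, 0, 0, 100], [0, 0, 0, 0, 0, 0, 75], [0, 0, 0, 0, 0, 0, 65]]]}}

```text
time_s: 13.4
position: [0.4503, -0.2136, 0.0359]
tcp_rot: [-3.141, 0.002, 2.962]
wrist_force: [0.5, 6.2, 3.9]
finger_gap: 0.0592
finger_force: 2.9
```

>>> {"name": "servo_tool", "arguments": {"series": [[[0, 0, 0, 0, 0, 0, 55], [0, 0, 0, 0, 0, 0, 45], [0, 0, 0, 0, 0, 0, 40], [0, 0, 0, 0, 0, 0, 40], [0, 0, 0, 0, 0, 0, 40], [0, 0, 0, 0, 0, 0, 40], [0, 0, -5, 0, 0, 0, 40], [0, 0, -10, 0, 0, 0, 40], [0, 0, -10, 0, 0, 0, 40], [0, 0, 0, 0, 0, 0, 40]]]}}

```text
time_s: 14.4
position: [0.4506, -0.2141, 0.0617]
tcp_rot: [-3.141, 0.003, 2.962]
wrist_force: [0.1, -0.9, -2.1]
finger_gap: 0.0565
finger_force: 43.0
```

```bash
python3 -c "
from h import *
delta([.539,.1343,.175])
"
```

```text
t=14.40 pos [ 0.4506 -0.2141  0.0617] d mm [ -25.1  358.5 -113.5] rot deg [-0.05  0.16  0.02] gap 0.0565 q [-0.47  0.52  2.   -0.    0.62 -1.86] F [ 0.1 -0.9 -2.1] 42.984702587127686
```

>>> {"name": "servo_tool", "arguments": {"series": [[[0, 0, -15, 0, 0, 0, 40], [0, 0, -25, 0, 0, 0, 40], [0, 0, -30, 0, 0, 0, 40], [0, 0, -25, 0, 0, 0, 40], [0, 0, -15, 0, 0, 0, 40], [-1, 15, -3, 0, 0, 0, 40], [-2, 30, 0, 0, 0, 0, 40], [-2, 33, 0, 0, 0, 0, 40], [-3, 35, 0, 0, 0, 0, 40], [-3, 35, 0, 0, 0, 0, 40]]]}}

```text
time_s: 15.4
position: [0.4864, -0.0678, 0.1723]
tcp_rot: [3.141, -0.001, 2.962]
wrist_force: [0.5, -1.1, -1.6]
finger_gap: 0.0565
finger_force: 43.4
```

>>> {"name": "servo_tool", "arguments": {"series": [[[-3, 35, 0, 0, 0, 0, 40], [-3, 35, 0, 0, 0, 0, 40], [-3, 35, 0, 0, 0, 0, 40], [-2, 35, 0, 0, 0, 0, 40], [-2, 32, 0, 0, 0, 0, 40], [-1, 22, 0, 0, 0, 0, 40], [0, 12, 0, 0, 0, 0, 40], [0, 4, 0, 0, 0, 0, 40], [0, 0, 0, 0, 0, 0, 40], [0, 0, 0, 0, 0, 0, 40]]]}}

```text
time_s: 16.4
position: [0.5377, 0.1335, 0.1728]
tcp_rot: [-3.141, -0.001, 2.961]
wrist_force: [-0.3, -0.0, -3.0]
finger_gap: 0.0565
finger_force: 43.4
```

```bash
python3 -c "
from h import *
delta([.539,.1343,.10])
im,P=cloud('side'); cv2.imwrite('pics/4.png',cv2.resize(im[100:280,230:410,::-1],None,fx=3.3,fy=3.3))
m=(abs(P[...,0]-.54)<.045)&(abs(P[...,1]-.13)<.05)&(P[...,2]>.13)&(P[...,2]<.22)&(im.max(-1)>90)
for z in(.145,.16,.175,.19):
    q=P[m&(abs(P[...,2]-z)<.006)]; print(z,len(q),q.min(0).round(3) if len(q) else '',q.max(0).round(3) if len(q) else '')
"
```

```text
t=16.40 pos [0.5377 0.1335 0.1728] d mm [-1.2  1.1 72.8] rot deg [-0.03 -0.04 -0.02] gap 0.0565 q [ 0.22  0.4   1.83 -0.    0.91 -1.17] F [-0.3 -0.  -3. ] 43.44154179096222
0.145 87 [0.512 0.102 0.139] [0.564 0.127 0.151]
0.16 98 [0.512 0.102 0.154] [0.566 0.131 0.166]
0.175 79 [0.511 0.096 0.169] [0.566 0.129 0.181]
0.19 72 [0.511 0.093 0.184] [0.565 0.128 0.196]
```

View pics/4.png

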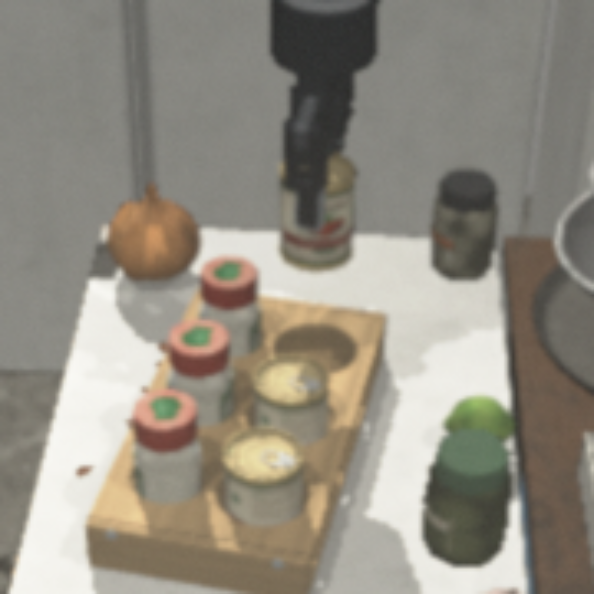

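The jar stands seated in its opening. The tin hangs upright above the empty large opening, which is at about (315,350) in the crop. I'll correct by about 1 mm and lower.

>>> {"name": "servo_tool", "arguments": {"series": [[[-1, 1, 0, 0, 0, 0, 40], [0, 0, 20, 0, 0, 0, 40], [0, 0, 25, 0, 0, 0, 40], [0, 0, 20, 0, 0, 0, 40], [0, 0, 15, 0, 0, 0, 40], [0, 0, 5, 0, 0, 0, 40], [0, 0, 4, 0, 0, 0, 40], [0, 0, 4, 0, 0, 0, 40], [0, 0, 4, 0, 0, 0, 40], [0, 0, 0, 0, 0, 0, 40]]]}}

```text
time_s: 17.45
position: [0.5393, 0.1351, 0.076]
tcp_rot: [3.142, 0.0, 2.962]
wrist_force: [0.1, 1.1, -3.2]
finger_gap: 0.0561
finger_force: 43.4
```

```bash
python3 -c "
from h import *
delta([.539,.1343,.044])
im,P=cloud('side'); cv2.imwrite('pics/5.png',cv2.resize(im[140:280,240:380,::-1],None,fx=4,fy=4))
"
```

```text
t=17.45 pos [0.5393 0.1351 0.076 ] d mm [ 0.2 -0.9 32. ] rot deg [0.   0.   0.02] gap 0.0561 q [ 0.22  0.55  1.87  0.    0.72 -1.17] F [ 0.1  1.1 -3.2] 43.44187617301941
```

View pics/5.png

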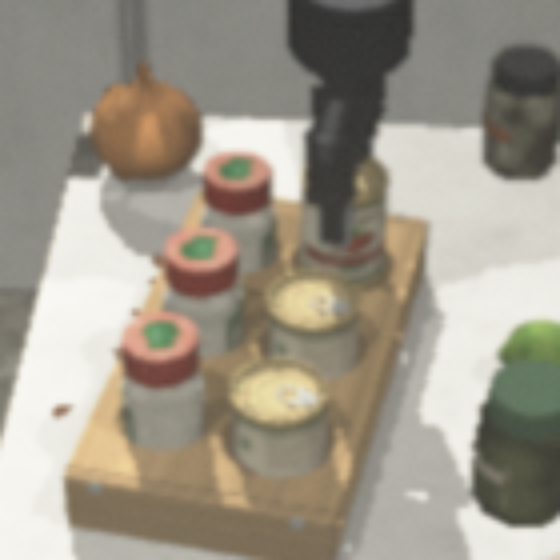

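The tin's base is at the opening's rim with no contact, and the fingers are clear of the neighbouring tin.

>>> {"name": "servo_tool", "arguments": {"series": [[[0, -0.5, 4, 0, 0, 0, 40], [0, 0, 5, 0, 0, 0, 40], [0, 0, 6, 0, 0, 0, 40], [0, 0, 5, 0, 0, 0, 40], [0, 0, 4, 0, 0, 0, 40], [0, 0, 3, 0, 0, 0, 40], [0, 0, 2, 0, 0, 0, 40], [0, 0, 1, 0, 0, 0, 40], [0, 0, 0, 0, 0, 0, 40], [0, 0, 0, 0, 0, 0, 40]]]}}

```text
time_s: 18.5
position: [0.5394, 0.1346, 0.0462]
tcp_rot: [3.141, 0.0, 2.962]
wrist_force: [0.0, 0.7, -2.6]
finger_gap: 0.0561
finger_force: 43.4
```

>>> {"name": "servo_tool", "arguments": {"series": [[[0, 0, 0.5, 0, 0, 0, 40], [0, 0, 0.5, 0, 0, 0, 40], [0, 0, 0.3, 0, 0, 0, 40], [0, 0, 0, 0, 0, 0, 40], [0, 0, 0, 0, 0, 0, 40], [0, 0, 0, 0, 0, 0, 40], [0, 0, 0, 0, 0, 0, 40], [0, 0, 0, 0, 0, 0, 40], [0, 0, 0, 0, 0, 0, 40], [0, 0, 0, 0, 0, 0, 40]]]}}

```text
time_s: 19.5
position: [0.5392, 0.1346, 0.0447]
tcp_rot: [3.142, 0.0, 2.962]
wrist_force: [0.1, -0.8, -1.6]
finger_gap: 0.0566
finger_force: 43.4
```

No contact yet, so I'll lower a little more.

>>> {"name": "servo_tool", "arguments": {"series": [[[0, 0, 0.5, 0, 0, 0, 40], [0, 0, 0, 0, 0, 0, 40], [0, 0, 0.3, 0, 0, 0, 40], [0, 0, 0, 0, 0, 0, 40], [0, 0, 0, 0, 0, 0, 40], [0, 0, 0, 0, 0, 0, 40], [0, 0, 0, 0, 0, 0, 40], [0, 0, 0, 0, 0, 0, 40], [0, 0, 0, 0, 0, 0, 40], [0, 0, 0, 0, 0, 0, 40]]]}}

```text
time_s: 20.5
position: [0.5393, 0.1346, 0.0442]
tcp_rot: [3.142, 0.0, 2.962]
wrist_force: [-2.6, 0.4, 5.0]
finger_gap: 0.0563
finger_force: 43.9
```

The wrist now reads 5.0 N upward, so the tin is on the board. I'll open partway, because the next tin is close, and rise.

>>> {"name": "servo_tool", "arguments": {"series": [[[0, 0, 0, 0, 0, 0, 70], [0, 0, 0, 0, 0, 0, 74], [0, 0, 0, 0, 0, 0, 80], [0, 0, 0, 0, 0, 0, 84], [0, 0, 0, 0, 0, 0, 84], [0, 0, 0, 0, 0, 0, 84], [0, 0, -5, 0, 0, 0, 84], [0, 0, -15, 0, 0, 0, 84], [0, 0, -25, 0, 0, 0, 84], [0, 0, -30, 0, 0, 0, 84]]]}}

```text
time_s: 21.5
position: [0.5387, 0.1345, 0.1201]
tcp_rot: [-3.141, -0.001, 2.962]
wrist_force: [-0.1, 0.9, -0.4]
finger_gap: 0.072
finger_force: 0.0
```

>>> {"name": "servo_tool", "arguments": {"series": [[[0, 0, -30, 0, 0, 0, 84], [0, 0, -30, 0, 0, 0, 84], [0, 0, -30, 0, 0, 0, 84], [0, 30, -10, 0, 0, 0, 84], [0, 40, 0, 0, 0, 0, 84], [0, 40, 0, 0, 0, 0, 84], [0, 40, 0, 0, 0, 0, 84], [0, 20, 0, 0, 0, 0, 84], [0, 0, 0, 0, 0, 0, 84], [0, 0, 0, 0, 0, 0, 84]]]}}

```text
time_s: 22.5
position: [0.5691, 0.3014, 0.2192]
tcp_rot: [-3.141, -0.0, 2.963]
wrist_force: [0.5, 0.1, -0.3]
finger_gap: 0.0715
finger_force: 0.0
```

```bash
python3 -c "
from h import *
delta([.539,.1343,.044])
im,P=cloud('top'); cv2.imwrite('pics/6.png',cv2.resize(im[140:350,110:510,::-1],None,fx=2,fy=2))
for n,xy,z in (('spare tin',(.539,.134),.08),('spare jar',(.4376,-.026),.105),('j1',(.467,.146),.105),('j2',(.452,.061),.105),('t1',(.522,.048),.08),('t2',(.5065,-.0385),.08)): print(n,circ(P,xy,z))
"
```

```text
t=22.50 pos [0.5691 0.3014 0.2192] d mm [-1.000e-01 -1.696e+02  1.753e+02] rot deg [-0.04 -0.01  0.06] gap 0.0715 q [ 0.47  0.46  1.59 -0.    1.08 -0.92] F [ 0.5  0.1 -0.3] 0.0
spare tin (669, array([0.5375, 0.1344, 0.0779]), array([0.5373, 0.1348]), 0.0286)
spare jar (482, array([ 0.4358, -0.0242,  0.106 ]), array([ 0.436 , -0.0243]), 0.0228)
j1 (460, array([0.4676, 0.1462, 0.1058]), array([0.4675, 0.1463]), 0.0229)
j2 (475, array([0.452 , 0.0608, 0.1059]), array([0.4521, 0.0607]), 0.0228)
t1 (687, array([0.5219, 0.0484, 0.0779]), array([0.5221, 0.0485]), 0.0287)
t2 (695, array([ 0.5064, -0.0384,  0.0781]), array([ 0.5063, -0.0384]), 0.0286)
```

View pics/6.png

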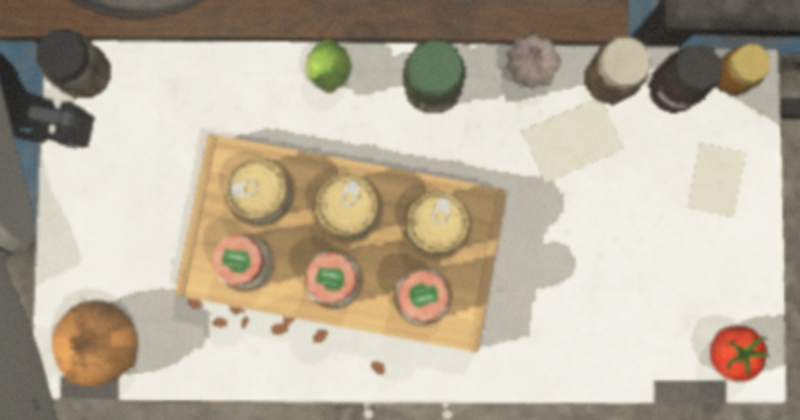

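All six places are filled: the tin is at (258,190), the jar at (423,296), and nothing else has moved. The gripper is clear, so I'm handing in.

```bash
python3 -c "
from rig import bot
print(bot.job_done())"
```

```text
the job is handed in; nothing more can be done
None
```

The spare jar is in the empty small opening (right) and the spare tin in the empty large one (left), both upright on the bottom board with nothing else moved; handed in at about 22.5 s of the 61 s limit.

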